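# Fetch the dominoes from the middle of the stack

### The job

We want to play dominoes: take the slim wooden dominoes box out of the middle of the stack on the hall dresser and lay it flat in the open wooden tray. First lift off the glasses case lying on top of it, and afterwards put that case back, centred and lengthwise, on the white keepsake box at the bottom, which stays where it stands. Set both down gently and right side up, without dropping them.

Things in the scene. Friction and masses are not known exactly. Their poses are not given: they have to be found in the camera images.
- keepsake_box: white wooden keepsake box with a brass clasp, bottom of the stack, closed, 220 long (its x) x 110 wide (y) x 60 mm high, 1.8 kg, standing loose on the dresser; origin at the centre of its underside, z up. Its flat top is at z = 60 mm of its own frame. A second, identical dominoes box and other household things stand farther off.
- domino_box: slim brown wooden dominoes box with a paler sliding lid (kept shut), middle of the stack, lying flat on the keepsake box, 170 long (x) x 56 wide (y) x 34 mm high, about 0.3 kg, loose; origin at the centre of its underside, z up, lid side on top. Lies roughly lengthwise along the keepsake box.
- glasses_case: black hard glasses case with a thin metal seam and rounded edges, top of the stack, lying flat on the dominoes box, 160 long (x) x 52 wide (y) x 48 mm high, about 0.15 kg, loose, closed and rigid; origin at the centre of its underside, z up. Lies roughly lengthwise along the dominoes box.
- tray: open dark wooden tray, fixed, empty, outside 270 long (x) x 180 wide (y) x 22 mm high, walls and floor 7 mm thick (inner floor at z = 7 mm); origin at the centre of its underside, z up. It and the keepsake box stand left and right of the robot, either way round, centres 400 mm or more apart in y; the dresser top (z = 0) in the gap between is clear, so a thing can be put down there.
There are look-alikes about, which are no part of the job. What is shaped like the domino_box but green or red is not meant. What is shaped like the keepsake_box but orange is not meant.

How it is judged (in metres and radians):
On the way, in this order (a step that is already met when the one before it is completed fails the run):
1. the glasses case is off the dominoes box, which still lies on the keepsake box (horizontal distance between glasses_case and domino_box above 0.1 m and z of domino_box in the frame of keepsake_box above 0.055 m), for 0.2 s.
2. the dominoes box lies flat in the tray (x of domino_box in the frame of tray between -0.08 and 0.08 m and y of domino_box in the frame of tray between -0.07 and 0.07 m and z of domino_box in the frame of tray between 0.002 and 0.012 m and angle between domino_box's own z axis and vertical below 0.09 rad), for 0.2 s.
At the end, for the whole second after the job is handed in: Dominoes box flat (5 degrees), lid up, on the tray floor inside its walls; glasses case flat, right side up on the keepsake box, centred within 25 mm along and 20 mm across, lengthwise within 12 degrees; keepsake box within 30 mm of where it stood; both cases at rest (all of step 2 and linear speed of each of domino_box, glasses_case below 0.02 m/s and x of glasses_case in the frame of keepsake_box between -0.025 and 0.025 m and y of glasses_case in the frame of keepsake_box between -0.02 and 0.02 m and z of glasses_case in the frame of keepsake_box between 0.055 and 0.064 m and angle between the x axis of glasses_case and the x axis of keepsake_box, either way round below 0.21 rad and angle between glasses_case's own z axis and vertical below 0.09 rad and distance of keepsake_box from where it was at the start of the episode below 0.03 m); the robot touches nothing.
It fails at once if the glasses case is dropped (falls freely at over 0.7 m/s, a drop of about 25 mm) (contact force between the fingers and glasses_case below 0.05 N and linear speed of glasses_case above 0.7 m/s).
It fails at once if the dominoes box is dropped (falls freely at over 0.7 m/s, a drop of about 25 mm) (contact force between the fingers and domino_box below 0.05 N and linear speed of domino_box above 0.7 m/s).
It also fails if it takes over 72 s, if anything falls off the work surface, if the arm or the gripper's body presses on something with over 40 N, if the wrist force passes 120 N, or if a joint passes its speed limit or range.

### The arm

A 6-joint arm with a two-finger parallel gripper is mounted at the origin on the work surface. World frame = base frame: x ahead of the robot, y to its left, z up, the work surface at z = 0. Lengths are in mm, angles in rad, forces in N, time in s.
With the tool pointing down it reaches from about 400 to 925 mm from the base axis. Payload 12.5 kg.
Tool frame: the origin (TCP) lies midway between the tips of the shut fingers; the grasp point (between the pads) lies 19 mm behind it (env.pinch_z is the z of the grasp point in the tool frame, in mm); z points along the fingers, y is the line along which they close (so a half turn about z gives the same grasp; the last joint's range is limited). The gripper opens to 95 mm and grips with 3 to 60 N. Pads are 20 mm wide; open, the fingers measure 119 mm over their backs; the gripper's body (75 mm by 180 mm) begins 59 mm behind the grasp point.
Start: joints at [1.187, 0.491, 1.559, -0, 1.092, -0.106], TCP at [171.383, 601.061, 214.661] pointing down, gripper open.
Joint ranges: [-3.1, 3.1], [-0.84, 2.19], [0.05, 2.79], [-1.13, 4.28], [0.06, 2.93], [-2.69, 2.69]. Speed limits (rad/s): [2.22, 2.22, 2.79, 3.14, 3.14, 3.14].

### API

Orientations are given as [roll, pitch, yaw] about the fixed x, y, z axes, in that order (R = Rz(yaw) Ry(pitch) Rx(roll)).
In Python, from cell import env, eyes gives the robot as it stands.
- The arm moves only by the shell command python3 -m inch 'ROWS'. ROWS is JSON, a list of rows, each a list of 3 entries, a list of its own where there are three numbers: the shift along the tool's x, y, z in units of 60 mm (1.0 is 60 mm), then the turn about the tool's z in units of 5 degrees (1.0 is 5 degrees), then the closure, from -1 (fully open) to 1 (shut). In form: [[[tx, ty, tz], turn, claw], ...]. A call has exactly 10 rows; each row shifts and turns the commanded pose from where the row before left it, along the tool's axes as they then stand; what a row does not reach is not made up. A row lasts 1/8 s, in which the tool goes at most 62.5 mm and 10.7 degrees, less where a joint would pass 70% of its speed; a pose out of reach is approached as far as the arm can. A call is refused whole if a number of a shift passes 1 or a number of a turn 1, either way. A call with a gripper value outside its range is refused whole. The fingers move at their own pace and stop on an object; the grip force is fixed at half the most. Time passes only in rows, so rows that do not move let the fingers close, or fill a call up. It gives the time, the measured TCP pose, the force, the opening and the grip force at its end, in the units of the state.
- env.state(): the state, without advancing time (a new reading comes with each control period).
- eyes.read_camera(name): name is "side" or "top" or "wrist"; returns a dict with "pixels" (420x560x3 uint8, red, green, blue), "fx", "fy", "cx", "cy" (pixels), "extrinsics" (4x4, takes a point from world to camera coordinates). Camera axes: x right, y down, z forward; pixel columns grow to the right and rows downward; lengths in mm; the calibration is good to about 2 mm. The wrist camera is an equidistant fisheye: a pixel r from the principal point sees the ray r / f radians off the axis. A picture is of the moment at which its call begins. There is no depth.
- env.job_done(): hands the job in; it is judged then, once.
Trained networks look in a picture, given as the dict that the camera call returned (one of the last four; its "shot" number tells which), for a name from the list of things; names that differ only in an ending like _2 or _b are one class to them, and where a whole thing is asked for, a point or a joint stands for the part that bears it (a point fixed in the world has none). Each returns a list of dicts, best first, with "score" (0 to 1); they miss things now and then, are a little off and sometimes report something else, mostly with a low value. They report only what shows in the picture. A call takes as long as a camera call. They do not tell look-alikes from the thing itself.
- eyes.boxes_of(name, picture): "centre" ([row, column] in pixels, amid what is visible of it).
- eyes.cut_out(name, picture): "mask" (420x560 bool, what is visible of it) and "centre" ([row, column] in pixels, amid what is visible of it).
- eyes.spot_point(name, picture): "centre" ([row, column] in pixels: a listed point, or the origin of a listed thing).
The state is a dict: "t": time; "joints": joint angles; "qvel": joint speeds; "tau": joint torques, N m; "eef_pos": TCP position; "tcp_rot": TCP orientation; "ft_force": force on the tool from outside, world axes, zero at the start; "moment": the same for the moment, N m; "opening": opening from 0.0 (shut) to 1.0 (fully open); "grip_force": force on a finger pad.
Only numpy, scipy, OpenCV 4.12 (cv2) and the standard library are available. Lean on these libraries where they do the work, as an engineer would, in place of code of your own. Each camera call takes 0.05 s, during which the arm holds its last target. There are 200 camera calls.

## Working session

There is one attempt and no reset: what is moved stays moved. The work goes in short steps, Python scripts to look and compute and a shell command to move; the robot and the scene stay as the last step left them, time stands still between calls to the robot, and variables do not carry over. Pictures are saved under pics/ and viewed, at most 10 in all, crops included, and the job is handed in when it is done.

```bash
ls; mkdir -p pics
python3 - <<'E'
from cell import env, eyes
import cv2,numpy as np
print(env.state())
for n in ["top","side"]:
    p=eyes.read_camera(n); cv2.imwrite(f"pics/{n}0.png",p["pixels"][:,:,::-1])
    print(n,p["fx"],p["fy"],p["cx"],p["cy"],np.round(p["extrinsics"],4).tolist())
    for o in ["keepsake_box","domino_box","glasses_case","tray"]:
        for d in eyes.cut_out(o,p)[:4]:
            m=d["mask"]; pts=np.argwhere(m)[:,::-1].astype(np.float32)
            print(o,round(d["score"],2),np.round(d["centre"]),m.sum(),cv2.minAreaRect(pts) if len(pts) else None, p["pixels"][m].mean(0).round())
E
```

```text
pics
{'t': 0.0, 'joints': array([ 1.18738126e+00,  4.91578378e-01,  1.55948451e+00,  1.53325261e-05,
        1.09167763e+00, -1.05611877e-01]), 'qvel': array([-0.00123768, -0.00109603,  0.00027014, -0.0005259 ,  0.00268011,
        0.00034327]), 'tau': array([-1.30009616e-03, -6.12635064e+01, -2.58190763e+01,  6.92658685e-02,
        4.80902789e-02, -1.87040123e-04]), 'eef_pos': array([171.28821691, 600.80530976, 214.03798031]), 'tcp_rot': array([-3.14045262e+00, -1.34525162e-04,  2.86378231e+00]), 'ft_force': array([-0.05910928, -0.20295972, -0.56128137]), 'moment': array([-0.03757118, -0.02267719, -0.01269213]), 'grip_force': 0.0, 'opening': 0.999001639128628}
top 539.236603946219 539.236603946219 280.91847670231783 211.78974968722258 [[-0.0048, -0.9999, 0.0141, 77.3178], [-0.9979, 0.0038, -0.0649, 521.656], [0.0649, -0.0144, -0.9978, 1579.2907], [0.0, 0.0, 0.0, 1.0]]
keepsake_box 0.94 [125. 201.] 3079 ((200.2818603515625, 127.37212371826172), (79.69544219970703, 40.51705551147461), 30.379125595092773) [149.  71.  31.]
keepsake_box 0.62 [221. 234.] 1473 ((223.0576934814453, 221.788
[... 1384 characters left out ...]
.00494384765625, 210.04949951171875), (20.398263931274414, 60.498260498046875), 84.2894058227539) [ 43. 100.  44.]
domino_box 0.73 [193. 250.] 568 ((251.94427490234375, 189.96372985839844), (16.95178985595703, 58.305877685546875), 78.05582427978516) [98. 69. 46.]
domino_box 0.65 [178. 200.] 713 ((201.11538696289062, 175.07691955566406), (44.09866714477539, 19.414506912231445), 33.690067291259766) [146.  43.  31.]
glasses_case 0.63 [177. 254.] 1078 ((250.975830078125, 173.92930603027344), (21.71197509765625, 55.02690505981445), 71.1139144897461) [61. 49. 38.]
tray 0.84 [308. 336.] 8344 ((341.4796142578125, 304.95703125), (79.19597625732422, 131.9932861328125), 64.65382385253906) [94. 62. 39.]
```

```bash
cat > h.py <<'E'
import numpy as np,cv2
from cell import env,eyes
def ray(p,uv,z):
    """pixel(s) (col,row) -> world points on plane z (pinhole)"""
    uv=np.atleast_2d(np.asarray(uv,float)); T=p["extrinsics"]; R=T[:3,:3]; c=-R.T@T[:3,3]
    d=np.c_[(uv[:,0]-p["cx"])/p["fx"],(uv[:,1]-p["cy"])/p["fy"],np.ones(len(uv))]@R
    return c+d*((z-c[2])/d[:,2])[:,None]
def rect(p,m,z):
    w=ray(p,np.argwhere(m)[:,::-1],z)[:,:2].astype(np.float32)
    (c,(a,b),t)=cv2.minAreaRect(w)
    if a<b: a,b,t=b,a,t+90
    return np.round(c,1),round(a),round(b),round((t+90)%180-90,1)
E
python3 - <<'E'
from h import *
p=eyes.read_camera("top")
for o,z in [("keepsake_box",60),("glasses_case",142),("glasses_case",118),("tray",22)]:
    for d in eyes.cut_out(o,p)[:2]: print(o,z,rect(p,d["mask"],z))
a=cv2.imread("pics/top0.png")[80:350,100:460]; b=cv2.imread("pics/side0.png")[120:400,150:430]
cv2.imwrite("pics/a.png",np.hstack([cv2.resize(a,(430,322)),cv2.resize(b,(322,322))]))
E
```

```text
keepsake_box 60 (array([764.1, 309.1]), 231, 123, 59.9)
keepsake_box 60 (array([491.8, 243.7]), 220, 114, 11.9)
glasses_case 142 (array([484.9, 248.5]), 157, 54, 17.1)
glasses_case 118 (array([486., 251.]), 160, 55, 17.1)
tray 22 (array([ 519.3, -204.8]), 273, 186, 5.0)
```

View pics/a.png

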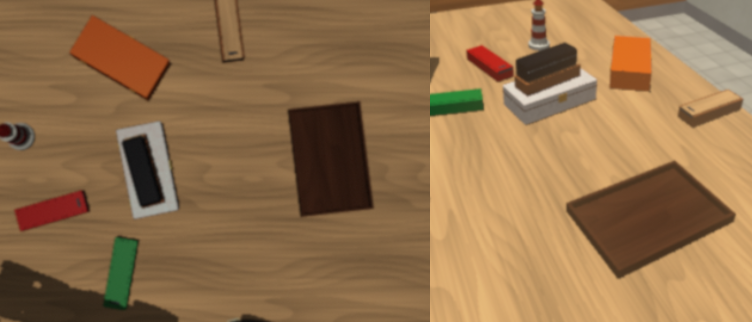

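```bash
cat >> h.py <<'E'
def plan(x,y,z,yaw=None):
    """turn units (do first), then shift units in the turned tool frame; tool assumed pointing down"""
    s=env.state(); p=s["eef_pos"]; w=np.degrees(s["tcp_rot"][2]); t=w if yaw is None else w+(yaw-w+90)%180-90
    r=np.radians(t); d=np.array([x,y,z])-p
    print("t",round(s["t"],2),"pos",p.round(1),"yaw",round(w,1),"rp",s["tcp_rot"][:2].round(3),"open",round(s["opening"],3),"grip",round(s["grip_force"],1))
    print("turn",round(-(t-w)/5,2),"shift",np.round([(d[0]*np.cos(r)+d[1]*np.sin(r))/60,(d[0]*np.sin(r)-d[1]*np.cos(r))/60,-d[2]/60],3))
E
python3 -c "
from h import *
plan(485.4,249.5,200,17)"
```

```text
t 0.75 pos [171.4 601.  214.7] yaw 164.1 rp [3.141 0.   ] open 1.002 grip 0.0
turn -6.58 shift [-3.292 -7.133  0.245]
```

```bash
python3 -m inch '[[[0,0,0],-0.94,-1],[[0,0,0],-0.94,-1],[[0,0,0],-0.94,-1],[[0,0,0],-0.94,-1],[[0,0,0],-0.94,-1],[[0,0,0],-0.94,-1],[[0,0,0],-0.94,-1],[[-0.2,-0.4,0],0,-1],[[-0.3,-0.7,0],0,-1],[[-0.3,-0.7,0],0,-1]]' && python3 -m inch '[[[-0.31,-0.7,0],0,-1],[[-0.31,-0.7,0],0,-1],[[-0.31,-0.7,0],0,-1],[[-0.31,-0.7,0],0,-1],[[-0.31,-0.7,0],0,-1],[[-0.31,-0.7,0],0,-1],[[-0.31,-0.6,0],0,-1],[[-0.3,-0.5,0],0,-1],[[0,0,0],0,-1],[[0,0,0],0,-1]]'; python3 -c "
from h import *
plan(485.4,249.5,130,17)"
```

```text
t: 2.0
eef_pos: [249.4, 510.9, 214.6]
tcp_rot: [3.141, 0.0, -2.844]
ft_force: [1.1, 0.4, -1.2]
opening: 1.0
grip_force: 0.0
t: 3.25
eef_pos: [483.0, 251.1, 214.6]
tcp_rot: [3.141, -0.0, -2.845]
ft_force: [0.3, -0.5, 0.1]
opening: 1.001
grip_force: 0.0
t 3.25 pos [483.  251.1 214.6] yaw -163.0 rp [ 3.141 -0.   ] open 1.001 grip 0.0
turn -0.01 shift [-0.03  -0.038  1.409]
```

Run:
```python
from h import *
p=eyes.read_camera("wrist"); cv2.imwrite("pics/w1.png",p["pixels"][:,:,::-1])
print(p["fx"],p["cx"],p["cy"],np.round(p["extrinsics"],3).tolist())
```

```text
325.19226210127806 280.092750920229 208.54327832386943 [[-0.292, 0.956, -0.001, -99.095], [0.92, 0.282, 0.273, -547.465], [0.261, 0.079, -0.962, 244.923], [0.0, 0.0, 0.0, 1.0]]
```

View pics/w1.png

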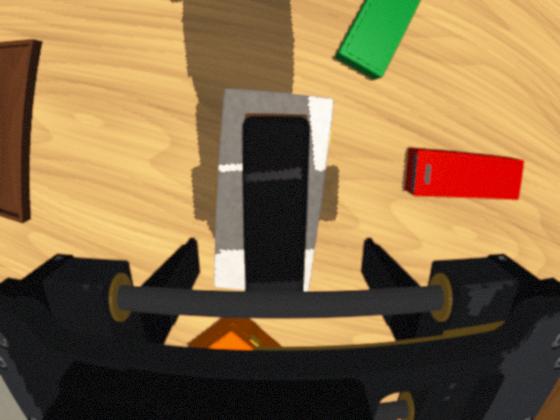

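```bash
python3 -m inch '[[[-0.03,-0.04,0.3],0,-1],[[0,0,0.3],0,-1],[[0,0,0.3],0,-1],[[0,0,0.3],0,-1],[[0,0,0.3],0,-1],[[0,0,0.2],0,-1],[[0,0,0.2],0,-1],[[0,0,0],0,-1],[[0,0,0],0,0],[[0,0,0],0,0.2]]' && python3 -m inch '[[[0,0,0],0,0.4],[[0,0,0],0,0.6],[[0,0,0],0,0.8],[[0,0,0],0,1],[[0,0,0],0,1],[[0,0,0],0,1],[[0,0,0],0,1],[[0,0,-0.1],0,1],[[0,0,-0.3],0,1],[[0,0,-0.5],0,1]]'; python3 -c "
from h import *
plan(490,40,7,0)"
```

```text
t: 4.55
eef_pos: [486.1, 249.3, 101.1]
tcp_rot: [3.141, 0.001, -2.845]
ft_force: [-0.9, -0.3, -0.1]
opening: 0.842
grip_force: 0.0
t: 5.8
eef_pos: [485.2, 249.1, 154.6]
tcp_rot: [3.141, -0.002, -2.845]
ft_force: [0.5, 0.8, -1.7]
opening: 0.548
grip_force: 29.9
t 5.8 pos [485.2 249.1 154.6] yaw -163.0 rp [ 3.141e+00 -2.000e-03] open 0.548 grip 29.9
turn 3.4 shift [-0.079 -3.486  2.459]
```

```bash
python3 -m inch '[[[0.05,-0.2,0],0,1],[[0.1,-0.36,0],0,1],[[0.15,-0.5,0],0,1],[[0.15,-0.5,0],0,1],[[0.15,-0.5,0],0,1],[[0.14,-0.5,0.1],0,1],[[0.1,-0.5,0.1],0,1],[[0.1,-0.3,0.2],0,1],[[0,0,0.3],0,1],[[0,0,0.4],0,1]]' && python3 -m inch '[[[0,0,0.4],0,1],[[0,0,0.3],0,1],[[0,0,0.2],0,1],[[0,0,0.15],0,1],[[0,0,0.1],0,1],[[0,0,0.05],0,1],[[0,0,0.05],0,1],[[0,0,0],0,1],[[0,0,0],0,1],[[0,0,0],0,1]]'; python3 -c "
from h import *
plan(490,40,7)"
```

```text
t: 7.05
eef_pos: [490.3, 39.1, 87.4]
tcp_rot: [3.141, -0.0, -2.846]
ft_force: [-0.2, -0.3, -1.1]
opening: 0.546
grip_force: 29.9
t: 8.3
eef_pos: [490.9, 39.9, 13.8]
tcp_rot: [-3.142, 0.0, -2.845]
ft_force: [0.6, -0.4, -2.7]
opening: 0.547
grip_force: 29.9
t 8.3 pos [490.9  39.9  13.8] yaw -163.0 rp [-3.142  0.   ] open 0.547 grip 29.9
turn -0.0 shift [0.014 0.006 0.113]
```

```bash
python3 -m inch '[[[0,0,0.04],0,1],[[0,0,0.04],0,1],[[0,0,0.02],0,1],[[0,0,0],0,1],[[0,0,0],0,1],[[0,0,0],0,0.2],[[0,0,0],0,0],[[0,0,0],0,-0.5],[[0,0,0],0,-1],[[0,0,0],0,-1]]' && python3 -m inch '[[[0,0,-0.3],0,-1],[[0,0,-0.6],0,-1],[[0,0,-0.9],0,-1],[[0,0,-0.9],0,-1],[[0.3,-0.5,-0.3],0,-1],[[0.3,-0.6,0],0,-1],[[0.3,-0.6,0],0,-1],[[0.2,-0.5,0],0,-1],[[0,0,0],0,-1],[[0,0,0],0,-1]]'
python3 - <<'E'
from h import *
p=eyes.read_camera("top"); im=p["pixels"]; cv2.imwrite("pics/t2.png",cv2.resize(im[170:270,180:320,::-1],(784,560),interpolation=cv2.INTER_CUBIC))
for o,z in [("keepsake_box",60),("domino_box",94),("glasses_case",48)]:
    for d in eyes.cut_out(o,p)[:4]: print(o,round(d["score"],2),rect(p,d["mask"],z),im[d["mask"]].mean(0).round())
plan(490,40,7)
E
```

```text
t: 9.55
eef_pos: [490.9, 39.9, 7.7]
tcp_rot: [-3.142, 0.0, -2.845]
ft_force: [-0.1, -0.2, 0.2]
opening: 0.803
grip_force: 0.0
t: 10.8
eef_pos: [466.1, -105.2, 187.6]
tcp_rot: [3.141, -0.0, -2.846]
ft_force: [0.5, 1.0, 0.3]
opening: 1.0
grip_force: 0.0
keepsake_box 0.9 (array([491.6, 243.3]), 220, 113, 11.3) [172. 167. 157.]
keepsake_box 0.75 (array([764. , 309.6]), 230, 114, 58.4) [167.  81.  36.]
domino_box 0.92 (array([394.8, 462. ]), 171, 57, -73.7) [141.  38.  34.]
domino_box 0.71 (array([487.8, 247.5]), 172, 62, 14.9) [151. 118.  83.]
domino_box 0.56 (array([248.9, 301. ]), 167, 60, -9.0) [ 55. 107.  58.]
glasses_case 0.94 (array([488.9,  44.5]), 163, 58, 16.5) [39. 34. 30.]
t 11.0 pos [ 466.3 -104.8  187.6] yaw -162.9 rp [3.141 0.   ] open 0.999 grip 0.0
turn -0.0 shift [-1.085  2.192  3.01 ]
```

View pics/t2.png

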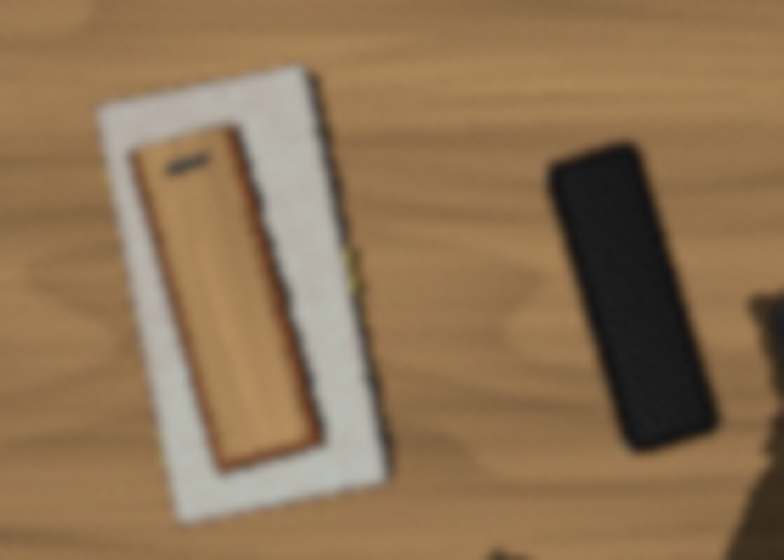

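```bash
python3 -c "
from h import *
plan(487.5,248.5,65,14.5)"
```

```text
t 11.0 pos [ 466.3 -104.8  187.6] yaw -162.9 rp [3.141 0.   ] open 0.999 grip 0.0
turn 0.51 shift [-1.816  5.613  2.044]
```

```bash
python3 -m inch '[[[0,0,0],0.51,-1],[[-0.12,0.36,0],0,-1],[[-0.2,0.65,0],0,-1],[[-0.25,0.8,0],0,-1],[[-0.25,0.8,0],0,-1],[[-0.25,0.8,0],0,-1],[[-0.25,0.8,0],0,-1],[[-0.25,0.8,0],0,-1],[[-0.246,0.6,0],0,-1],[[0,0,0],0,-1]]' && python3 -m inch '[[[0,0,0.3],0,-1],[[0,0,0.4],0,-1],[[0,0,0.4],0,-1],[[0,0,0.3],0,-1],[[0,0,0.2],0,-1],[[0,0,0.2],0,-1],[[0,0,0.1],0,-1],[[0,0,0.1],0,-1],[[0,0,0],0,-1],[[0,0,0],0,-1]]'; python3 -c "
from h import *
plan(487.5,248.5,65,14.5)"
```

```text
t: 12.25
eef_pos: [487.4, 250.2, 187.3]
tcp_rot: [3.141, 0.0, -2.886]
ft_force: [0.1, -1.2, 0.3]
opening: 0.999
grip_force: 0.0
t: 13.5
eef_pos: [488.0, 247.6, 67.9]
tcp_rot: [3.141, 0.001, -2.89]
ft_force: [-0.1, 0.2, -0.9]
opening: 0.997
grip_force: 0.0
t 13.5 pos [488.  247.6  67.9] yaw -165.6 rp [3.141e+00 1.000e-03] open 0.997 grip 0.0
turn -0.01 shift [0.005 0.017 0.049]
```

```bash
python3 -m inch '[[[0,0,0.05],0,-0.2],[[0,0,0],0,0],[[0,0,0],0,0.2],[[0,0,0],0,0.4],[[0,0,0],0,0.7],[[0,0,0],0,1],[[0,0,0],0,1],[[0,0,0],0,1],[[0,0,0],0,1],[[0,0,0],0,1]]' && python3 -m inch '[[[0,0,-0.1],0,1],[[0,0,-0.2],0,1],[[0,0,-0.4],0,1],[[0,0,-0.5],0,1],[[0,0,-0.4],0,1],[[0,0,0],0.4,1],[[0,0,0],0.5,1],[[0,0,0],0.5,1],[[0,0,0],0.5,1],[[0,0,0],0,1]]'; python3 -c "
from h import *
plan(518,-205,20,5)"
```

```text
t: 14.75
eef_pos: [487.9, 247.5, 64.7]
tcp_rot: [3.142, 0.0, -2.89]
ft_force: [-0.1, -0.9, 0.7]
opening: 0.588
grip_force: 29.9
t: 16.0
eef_pos: [487.5, 247.4, 159.7]
tcp_rot: [-3.141, -0.001, -3.056]
ft_force: [-0.4, -0.5, -2.7]
opening: 0.591
grip_force: 29.9
t 16.0 pos [487.5 247.4 159.7] yaw -175.1 rp [-3.141e+00 -1.000e-03] open 0.591 grip 29.9
turn -0.02 shift [ 0.15  -7.555  2.329]
```

```bash
python3 -m inch '[[[0,-0.3,0],0,1],[[0.01,-0.5,0],0,1],[[0.02,-0.75,0],0,1],[[0.02,-0.85,0],0,1],[[0.02,-0.85,0],0,1],[[0.02,-0.85,0],0,1],[[0.02,-0.85,0],0,1],[[0.02,-0.85,0],0,1],[[0.02,-0.75,0],0,1],[[0,-0.5,0],0,1]]' && python3 -m inch '[[[0,-0.35,0],0,1],[[0,-0.15,0.15],0,1],[[0,0,0.35],0,1],[[0,0,0.45],0,1],[[0,0,0.45],0,1],[[0,0,0.35],0,1],[[0,0,0.25],0,1],[[0,0,0.15],0,1],[[0,0,0.1],0,1],[[0,0,0],0,1]]'
python3 - <<'E'
from h import *
plan(518,-205,12,5)
p=eyes.read_camera("wrist"); cv2.imwrite("pics/w3.png",p["pixels"][:,:,::-1])
E
```

```text
t: 17.25
eef_pos: [514.5, -177.4, 160.3]
tcp_rot: [3.142, -0.0, -3.057]
ft_force: [0.9, 0.1, -3.0]
opening: 0.588
grip_force: 29.9
t: 18.5
eef_pos: [517.9, -204.6, 25.6]
tcp_rot: [3.141, 0.0, -3.055]
ft_force: [0.9, 0.0, -2.6]
opening: 0.586
grip_force: 29.9
t 18.5 pos [ 517.9 -204.6   25.6] yaw -175.1 rp [3.141 0.   ] open 0.586 grip 29.9
turn -0.01 shift [-0.001 -0.007  0.226]
```

View pics/w3.png

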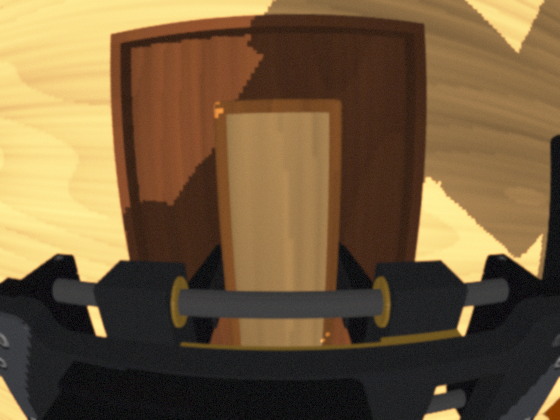

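```bash
python3 -m inch '[[[0,0,0.06],0,1],[[0,0,0.06],0,1],[[0,0,0.04],0,1],[[0,0,0.03],0,1],[[0,0,0.02],0,1],[[0,0,0.01],0,1],[[0,0,0],0,1],[[0,0,0],0,1],[[0,0,0],0,1],[[0,0,0],0,1]]'; python3 -c "
from h import *
plan(518,-205,12,5)"
```

```text
t: 19.8
eef_pos: [517.9, -204.6, 12.5]
tcp_rot: [3.142, 0.0, -3.055]
ft_force: [1.0, 0.2, -2.6]
opening: 0.587
grip_force: 29.9
t 19.8 pos [ 517.9 -204.6   12.5] yaw -175.1 rp [3.142 0.   ] open 0.587 grip 29.9
turn -0.01 shift [-0.001 -0.007  0.008]
```

```bash
python3 -m inch '[[[0,0,0.01],0,1],[[0,0,0.01],0,1],[[0,0,0.005],0,1],[[0,0,0],0,1],[[0,0,0],0,1],[[0,0,0],0,0.2],[[0,0,0],0,0],[[0,0,0],0,-0.3],[[0,0,0],0,-0.3],[[0,0,0],0,-0.3]]' && python3 -m inch '[[[0,0,-0.2],0,-0.4],[[0,0,-0.5],0,-0.6],[[0,0,-0.9],0,-1],[[0,0,-0.9],-0.5,-1],[[0,0,0],-0.9,-1],[[0,0,0],-0.9,-1],[[0,0,0],0,-1],[[0,0,0],0,-1],[[0,0,0],0,-1],[[0,0,0],0,-1]]'
python3 - <<'E'
from h import *
p=eyes.read_camera("top"); im=p["pixels"]
for o,z in [("keepsake_box",60),("glasses_case",48)]:
    for d in eyes.cut_out(o,p)[:1]: print(o,round(d["score"],2),rect(p,d["mask"],z),im[d["mask"]].mean(0).round())
plan(490.5,40.5,130,17)
p=eyes.read_camera("wrist"); cv2.imwrite("pics/w4.png",p["pixels"][:,:,::-1])
E
```

```text
t: 21.05
eef_pos: [517.9, -204.6, 10.9]
tcp_rot: [3.142, 0.0, -3.056]
ft_force: [-0.1, -0.3, -1.0]
opening: 0.646
grip_force: 0.0
t: 22.3
eef_pos: [517.8, -204.6, 160.8]
tcp_rot: [3.141, -0.0, -2.855]
ft_force: [1.1, 0.1, 0.0]
opening: 1.003
grip_force: 0.0
keepsake_box 0.88 (array([765.3, 309.8]), 227, 118, 59.9) [175.  85.  38.]
glasses_case 0.75 (array([489.7,  43.4]), 159, 54, 16.7) [33. 30. 28.]
t 22.45 pos [ 517.9 -204.6  160.8] yaw -163.6 rp [ 3.141 -0.   ] open 1.003 grip 0.0
turn -0.12 shift [-0.758  4.04   0.514]
```

View pics/w4.png

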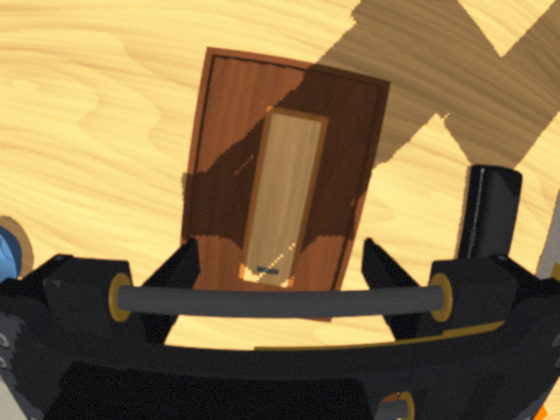

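```bash
python3 -m inch '[[[0,0,0],-0.12,-1],[[-0.06,0.35,0],0,-1],[[-0.1,0.6,0],0,-1],[[-0.15,0.75,0],0,-1],[[-0.15,0.75,0],0,-1],[[-0.15,0.75,0],0,-1],[[-0.1,0.54,0],0,-1],[[-0.05,0.3,0],0,-1],[[0,0,0],0,-1],[[0,0,0],0,-1]]' && python3 -m inch '[[[0,0,0.4],0,-1],[[0,0,0.5],0,-1],[[0,0,0.5],0,-1],[[0,0,0.4],0,-1],[[0,0,0.3],0,-1],[[0,0,0.2],0,-1],[[0,0,0.15],0,-1],[[0,0,0.07],0,-1],[[0,0,0],0,-1],[[0,0,0],0,-0.2]]' && python3 -m inch '[[[0,0,0],0,0.1],[[0,0,0],0,0.4],[[0,0,0],0,0.7],[[0,0,0],0,1],[[0,0,0],0,1],[[0,0,0],0,1],[[0,0,0],0,1],[[0,0,0],0,1],[[0,0,0],0,1],[[0,0,0],0,1]]'; python3 -c "
from h import *
plan(491.7,244.5,160,11.5)"
```

```text
t: 23.75
eef_pos: [490.6, 40.0, 160.9]
tcp_rot: [-3.142, 0.0, -2.845]
ft_force: [-1.2, 0.1, 0.7]
opening: 1.003
grip_force: 0.0
t: 25.0
eef_pos: [490.7, 40.6, 10.1]
tcp_rot: [-3.141, 0.001, -2.844]
ft_force: [-0.2, -0.1, 0.6]
opening: 0.941
grip_force: 0.0
t: 26.25
eef_pos: [490.5, 40.6, 9.7]
tcp_rot: [3.142, 0.0, -2.844]
ft_force: [0.7, -0.0, 1.7]
opening: 0.546
grip_force: 29.9
t 26.25 pos [490.5  40.6   9.7] yaw -163.0 rp [3.142 0.   ] open 0.546 grip 29.9
turn 1.11 shift [-0.697  3.327 -2.504]
```

```bash
python3 -m inch '[[[0,0,-0.1],0,1],[[0,0,-0.3],0,1],[[0,0,-0.5],0,1],[[0,0,-0.5],0,1],[[0,0,-0.5],0,1],[[0,0,-0.4],0,1],[[0,0,-0.2],0.36,1],[[0,0,0],0.36,1],[[0,0,0],0.39,1],[[0,0,0],0,1]]'
python3 - <<'E'
from h import *
p=eyes.read_camera("top"); im=p["pixels"]; cv2.imwrite("pics/t5.png",cv2.resize(im[160:280,160:320,::-1],(640,480)))
for d in eyes.cut_out("keepsake_box",p)[:3]: print(round(d["score"],2),rect(p,d["mask"],60),im[d["mask"]].mean(0).round())
q=eyes.read_camera("wrist"); 
# top-plane brightness-based edge of the white lid
hsv=cv2.cvtColor(im,cv2.COLOR_RGB2HSV); m=(hsv[...,1]<60)&(hsv[...,2]>110); n,l,s,c=cv2.connectedComponentsWithStats(m.astype(np.uint8))
for i in np.argsort(-s[1:,4])[:3]+1: print(s[i],rect(p,l==i,60))
plan(491.7,244.5,160,11.5)
E
```

```text
t: 27.5
eef_pos: [490.1, 40.6, 158.9]
tcp_rot: [3.141, -0.001, -2.942]
ft_force: [0.5, 0.6, -1.7]
opening: 0.549
grip_force: 29.9
0.81 (array([492.1, 243.4]), 220, 114, 11.3) [176. 172. 163.]
0.68 (array([765.5, 309.4]), 227, 116, 59.1) [164.  79.  35.]
[    0     0   495    73 29881] (array([1037.4,  167.8]), 1445, 217, -89.9)
[ 461   24   99   33 3153] (array([1025.8, -604.8]), 295, 97, -90.0)
[ 197  182   52   81 2926] (array([490.5, 243.1]), 219, 110, 11.3)
t 27.65 pos [490.4  40.5 159.3] yaw -168.5 rp [ 3.141e+00 -1.000e-03] open 0.546 grip 29.9
turn -0.0 shift [-0.7    3.327 -0.012]
```

View pics/t5.png

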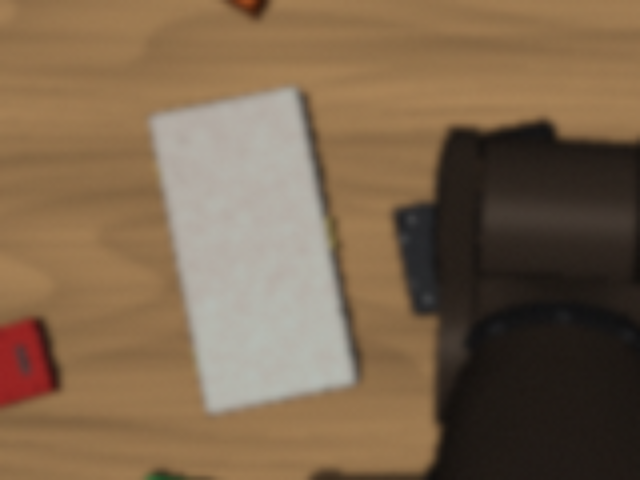

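```bash
python3 -m inch '[[[-0.05,0.2,0],0,1],[[-0.1,0.4,0],0,1],[[-0.1,0.5,0],0,1],[[-0.1,0.6,0],0,1],[[-0.1,0.6,0],0,1],[[-0.1,0.5,0],0,1],[[-0.1,0.3,0],0,1],[[-0.04,0.18,0],0,1],[[0,0,0],0,1],[[0,0,0],0,1]]' && python3 -m inch '[[[0,0,0.1],0,1],[[0,0,0.25],0,1],[[0,0,0.3],0,1],[[0,0,0.25],0,1],[[0,0,0.2],0,1],[[0,0,0.1],0,1],[[0,0,0.08],0,1],[[0,0,0.05],0,1],[[0,0,0.03],0,1],[[0,0,0],0,1]]'; python3 -c "
from h import *
plan(491.3,242.7,69.7,11.5)"
```

```text
t: 28.9
eef_pos: [491.9, 241.0, 159.7]
tcp_rot: [-3.142, -0.0, -2.942]
ft_force: [0.5, -0.3, -1.8]
opening: 0.55
grip_force: 29.9
t: 30.15
eef_pos: [491.9, 241.7, 78.2]
tcp_rot: [3.141, 0.0, -2.941]
ft_force: [0.9, 0.3, -2.1]
opening: 0.547
grip_force: 29.9
t 30.15 pos [491.9 241.7  78.2] yaw -168.5 rp [3.141 0.   ] open 0.547 grip 29.9
turn -0.0 shift [0.006 0.019 0.142]
```

```bash
python3 -m inch '[[[0,0.02,0.04],0,1],[[0,0,0.04],0,1],[[0,0,0.03],0,1],[[0,0,0.01],0,1],[[0,0,0.01],0,1],[[0,0,0.01],0,1],[[0,0,0],0,1],[[0,0,0],0,1],[[0,0,0],0,1],[[0,0,0],0,1]]'; python3 -c "
from h import *
plan(491.3,242.7,69.7,11.5)"
```

```text
t: 31.4
eef_pos: [491.7, 242.8, 69.8]
tcp_rot: [3.142, 0.0, -2.941]
ft_force: [-0.2, -0.7, -0.4]
opening: 0.547
grip_force: 29.9
t 31.4 pos [491.7 242.8  69.8] yaw -168.5 rp [3.142 0.   ] open 0.547 grip 29.9
turn -0.0 shift [ 0.006 -0.001  0.001]
```

Weight has come off the wrist, so the case is resting. Release, retreat, look.

```bash
python3 -m inch '[[[0,0,0],0,0.2],[[0,0,0],0,0],[[0,0,0],0,-0.4],[[0,0,0],0,-0.7],[[0,0,0],0,-1],[[0,0,0],0,-1],[[0,0,0],0,-1],[[0,0,-0.3],0,-1],[[0,0,-0.5],0,-1],[[0,0,-0.5],0,-1]]' && python3 -m inch '[[[0,0,-0.8],0,-1],[[0,0,-0.3],0,-1],[[0.1,-0.5,0],0,-1],[[0.1,-0.6,0],0,-1],[[0.1,-0.6,0],0,-1],[[0.1,-0.6,0],0,-1],[[0.1,-0.5,0],0,-1],[[0,0,0],0,-1],[[0,0,0],0,-1],[[0,0,0],0,-1]]'
python3 - <<'E'
from h import *
p=eyes.read_camera("top"); im=p["pixels"]
for o,z in [("keepsake_box",60),("glasses_case",108),("tray",22),("domino_box",41)]:
    for d in eyes.cut_out(o,p)[:4]: print(o,round(d["score"],2),rect(p,d["mask"],z),im[d["mask"]].mean(0).round())
s=eyes.read_camera("side")["pixels"]
cv2.imwrite("pics/f.png",np.hstack([cv2.resize(im[100:310,160:440],(400,300)),cv2.resize(s[120:400,150:430],(300,300))])[:,:,::-1])
E
```

```text
t: 32.65
eef_pos: [491.5, 242.8, 148.5]
tcp_rot: [-3.142, -0.0, -2.941]
ft_force: [-0.1, -0.3, 0.5]
opening: 0.998
grip_force: 0.0
t: 33.9
eef_pos: [495.6, 73.0, 213.7]
tcp_rot: [3.141, 0.0, -2.94]
ft_force: [-0.1, 0.3, 0.3]
opening: 0.995
grip_force: 0.0
keepsake_box 0.56 (array([492.4, 243.4]), 222, 118, 11.3) [163. 158. 149.]
glasses_case 0.66 (array([490., 244.]), 157, 54, 10.8) [31. 30. 30.]
tray 0.93 (array([ 519. , -205.8]), 271, 186, 6.5) [52. 30. 19.]
domino_box 0.94 (array([ 517.4, -197.1]), 175, 64, 6.0) [130.  97.  64.]
domino_box 0.79 (array([243.1, 307.8]), 171, 59, -9.6) [ 51. 105.  57.]
domino_box 0.65 (array([394.5, 474.8]), 173, 58, -73.8) [137.  37.  33.]
```

View pics/f.png

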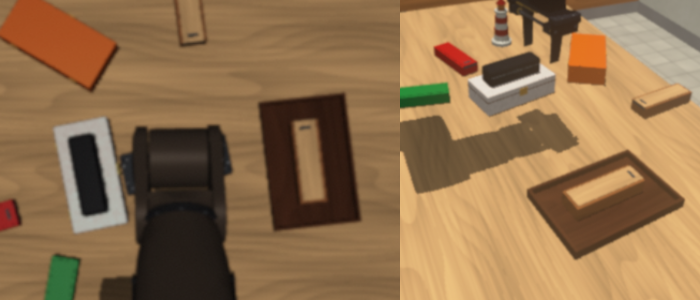

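The pictures show the case centred and lengthwise on the keepsake box (about (88,173)), and the domino box flat in the tray (about (310,162)). The arm is clear of everything.

```bash
python3 -c "
from cell import env
print(env.job_done())"
```

```text
the job is handed in; nothing more can be done
None
```

I've handed the job in: the last pictures show the dominoes box flat, lid up, in the tray and the glasses case centred lengthwise on the keepsake box, which did not move measurably; no verdict came back.

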